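# Lock the yellow needle valve with its locknut

### The job

Lock the setting of the yellow valve: first set the blue holding key over both the valve's yellow arm and the steel stop rail next to it, so that the spindle cannot turn, then swing the valve's locknut lever clockwise until it lies over the red stripe. Leave the key sitting on the arm and rail, and keep the spindle at its setting (the slight play in the key does no harm); leave the green valve's lever alone.

Things in the scene. Friction and masses are not known exactly. Their poses are not given: they have to be found in the camera images.
- key: Loose blue holding key, 0.17-0.35 kg: inverted U channel 120 mm long (x), 44 wide (y), 34 inside, open ends, walls hanging 22 mm below the roof; on the roof's middle a grip rib 64 long (x), 18 wide, spanning z = 27 to 61 mm. Origin: centre of the underside; roof inside at z = 22 mm. Starts upright on the bench; fits either way round.
- yellow_valve: Valve with yellow parts, screwed down. Origin: on its upright axis, at bench height. Along +x in line: the spindle's yellow arm (to 85 mm out), then the fixed dark steel stop rail (93-165 mm out), both 20 mm wide with tops at 104 mm. Along -x: red stripe on the base plate (plate x -110 to 175 mm, 100 wide, 6 thick). Hub on the axis: 38 mm wide, top at 108 mm.
- yellow_valve_rail (a point): Where the key's middle goes: 115 mm out on the yellow valve's +x axis, at the height of the tops of arm and rail (104 mm); axes as the valve's. The set key lies along x here, its roof on these tops (its origin 82 mm above the bench), covering the arm's outer 30 mm and the rail, with about 7 mm free play each side.
- yellow_valve_knob (a point): Top centre (108 mm high) of the upright round yellow knob, 18 mm diameter, 36 tall, on the end of the locknut lever (12 thick, top at 72 mm), which turns about the valve axis at 85 mm radius. Starts 50-80 deg short of the stripe, on the valve's -y side; goes clockwise from above to -x. Takes about 4 N, stays where left; an unheld spindle turns with it.
- yellow_valve_spindle (a joint): Turn in rad of the yellow valve's spindle (inner part with the yellow arm): 0 at the start, with the arm in line with the rail; grows clockwise from above. Turns easily when not held; with the key on it gives up to about 0.25.
- green_valve_knob (a point): Top centre of the knob on the green valve's locknut lever: a bystander, the same valve with green parts, to be left alone.
Mind the look-alikes: they are no part of the job. Several things look just like the key: the one meant starts farthest from the robot's base.

How it is judged (in metres and radians):
On the way, in this order (a step that is already met when the one before it is completed fails the run):
1. the key sits over the yellow valve's arm and stop rail (x of key in the frame of yellow_valve between 0.098 and 0.132 m and y of key in the frame of yellow_valve between -0.015 and 0.015 m and height (world z) of key between 0.076 and 0.088 m and angle between key's own z axis and vertical below 0.17 rad), for 0.2 s.
2. the yellow valve's locknut lever lies over the red stripe (knob within 20 mm of the stripe's line) (y of yellow_valve_knob in the frame of yellow_valve between -0.02 and 0.02 m and x of yellow_valve_knob in the frame of yellow_valve below 0 m), for 0.2 s.
At the end, for the whole second after the job is handed in: The key rests level and still on the yellow arm and stop rail (centre within 20 mm along, 18 mm across of its place, roof down), the lever lies over the red stripe (knob within 20 mm of its line), the spindle is within 20 degrees (0.35 rad) of its setting (all of step 2 and x of key in the frame of yellow_valve between 0.095 and 0.135 m and y of key in the frame of yellow_valve between -0.018 and 0.018 m and height (world z) of key between 0.076 and 0.088 m and angle between key's own z axis and vertical below 0.17 rad and linear speed of key below 0.02 m/s and value of joint yellow_valve_spindle between -0.35 and 0.35 rad); the robot touches nothing.
It fails at once if the yellow valve's spindle turns more than 0.42 rad (24 degrees) from its setting (value of joint yellow_valve_spindle above 0.42 rad or value of joint yellow_valve_spindle below -0.42 rad).
It fails at once if the green valve's lever is moved by more than 20 mm (distance of green_valve_knob from where it was at the start of the episode above 0.02 m).
It also fails if it takes over 48 s, if anything falls off the work surface, if the arm or the gripper's body presses on something with over 40 N, if the wrist force passes 120 N, or if a joint passes its speed limit or range.

### The arm

A 6-joint arm with a two-finger parallel gripper is mounted at the origin on the work surface. World frame = base frame: x ahead of the robot, y to its left, z up, the work surface at z = 0. Lengths are in mm, angles in rad, forces in N, time in s.
With the tool pointing down it reaches from about 375 to 925 mm from the base axis. Payload 5.7 kg.
Tool frame: the origin (TCP) lies between the finger pads; the fingertips stand 8 mm ahead of it and the grasp point (between the pads) lies 11 mm behind it (bot.tip_reach is the distance from the TCP to the fingertips, in mm); z points along the fingers, y is the line along which they close (so a half turn about z gives the same grasp; the last joint's range is limited). The gripper opens to 85 mm and grips with 20 to 120 N. Pads are 22 mm wide; open, the fingers measure 114 mm over their backs; the gripper's body (76 mm by 85 mm) begins 54 mm behind the grasp point. The pads swing forward as they close: fully open they stand 13 mm farther back than shut.
Start: joints at [-1.24, 0.359, 1.51, -0, 1.272, -0.115], TCP at [258.689, -541.335, 239.267] pointing down, gripper open.
Joint ranges: [-2.97, 2.97], [-1.01, 2.36], [0.21, 2.38], [-0.96, 4.11], [0.2, 2.71], [-2.98, 2.98]. Speed limits (rad/s): [2.39, 2.39, 3.14, 3.14, 3.14, 3.14].

### API

Orientations are given as a unit quaternion [x, y, z, w].
In Python, from plant import bot gives the robot as it stands.
- The arm moves only by the tool jog_arm, never from a script. Its argument "increments" is a list of rows, each a list of 5 numbers: the shift along the world's x, y, z in m, then the turn about the world's z in rad, then the finger opening in m, from 0 to 0.0854. In form: [[x, y, z, turn, grip], ...]. A call has 1 to 5 rows; each row is the pose to reach, as a shift and turn from the pose commanded when the call began; what a row does not reach only later rows make up. A row lasts 1/10 s, in which the tool goes at most 50 mm and 8.59 degrees, less where a joint would pass 70% of its speed; a pose out of reach is approached as far as the arm can. A call with a gripper value outside its range is refused whole. The fingers move at their own pace and stop on an object; the grip force is fixed at half the most. Time passes only in rows, so rows that repeat a pose let the fingers close. It gives the time, the measured TCP pose, the force, the opening and the grip force at its end, in the units of the state.
- bot.get_state(): the state, without advancing time (a new reading comes with each control period).
- bot.read_camera(name): name is "scene" or "top" or "wrist"; returns the picture (480x640x3 uint8, red, green, blue); there is no depth.
- bot.camera_model(name): a dict with "fovy" (degrees; the focal length in pixels is half the picture's height over the tangent of half this angle, whatever the lens; pixels are square), "cx", "cy" (the principal point, pixels), "k1" (the pictures are not rectified: a ray, as slopes to the right and down, at radius r is drawn at 1 + k1 r^2 times it, then the intrinsics apply), "view" (4x4, takes a point from world to camera coordinates); the wrist camera has in their place "T_tool_cam" (4x4, takes a point from camera to tool coordinates, whose origin is the TCP and whose axes are the flange's). Camera axes: x right, y up, looking along -z (the intrinsics and any distortion apply to the point x, -y, -z); pixel columns grow to the right and rows downward; lengths in mm; the calibration is good to about 2 mm. A picture is of the moment at which its call begins: read the wrist's pose just before it. camera_model takes no time and is no camera call.
- bot.sign_off(): hands the job in; it is judged then, once.
The state is a dict: "time_s": time; "q": joint angles; "joint_vel": joint speeds; "joint_torque": joint torques, N m; "ee_pos": TCP position; "ee_rot": TCP orientation; "contact_force": force on the tool from outside, world axes, zero at the start; "torque": the same for the moment, N m; "finger_gap": opening from 0.0 (shut) to 1.0 (fully open); "grip_force": force on a finger pad.
Only numpy, scipy, OpenCV 4.12 (cv2) and the standard library are available. Lean on these libraries where they do the work, as an engineer would, in place of code of your own. Each camera call takes 0.05 s, during which the arm holds its last target. There are 200 camera calls.

## Working session

There is one attempt and no reset: what is moved stays moved. The work goes in short steps, Python scripts to look and compute and a tool call to move; the robot and the scene stay as the last step left them, time stands still between calls to the robot, and variables do not carry over. Pictures are saved under pics/ and viewed, at most 10 in all, crops included, and the job is handed in when it is done.

Besides the shell and the picture viewer there is one more tool, called after "Call:" as a command line: name --pt "numbers of a row" for each row, then --argument value for the rest. jog_arm: Moves the arm, as the interface text tells. Its arguments: {"type":"object","properties":{"increments":{"type":"array","items":{"type":"array","items":{"type":"number"}}}},"required":["increments"]}

```bash
mkdir -p pics
cat > h.py <<'E'
import numpy as np,cv2
from plant import bot
from scipy.spatial.transform import Rotation as R
def cam(name):
    m=bot.camera_model(name)
    f=240/np.tan(np.radians(m["fovy"])/2)
    if name=="wrist":
        s=bot.get_state(); T=np.eye(4); T[:3,:3]=R.from_quat(s["ee_rot"]).as_matrix(); T[:3,3]=s["ee_pos"]
        C=T@np.array(m["T_tool_cam"])
    else: C=np.linalg.inv(np.array(m["view"]))
    return dict(f=f,cx=m["cx"],cy=m["cy"],k1=m["k1"],C=C)
def ray(c,u,v):
    K=np.array([[c["f"],0,c["cx"]],[0,c["f"],c["cy"]],[0,0,1.]])
    p=cv2.undistortPoints(np.array([[[u,v]]],float),K,np.array([c["k1"],0,0,0.]))[0,0]
    d=c["C"][:3,:3]@np.array([p[0],-p[1],-1]); return c["C"][:3,3],d
def onz(c,u,v,z):
    o,d=ray(c,u,v); return o+d*(z-o[2])/d[2]
def proj(c,P):
    q=np.linalg.inv(c["C"])@np.r_[P,1]; x,y=q[0]/-q[2],-q[1]/-q[2]
    k=1+c["k1"]*(x*x+y*y); return c["cx"]+c["f"]*k*x,c["cy"]+c["f"]*k*y
def snap(name,fn):
    c=cam(name); im=bot.read_camera(name)[:,:,::-1].copy(); cv2.imwrite(f"pics/{fn}.png",im); return c,im
E
python3 - <<'E'
from h import *
import pickle
D={}
for n in ("top","scene"):
    c,im=snap(n,n+"0"); D[n]=c; print(n,c["f"],c["cx"],c["cy"],c["k1"],c["C"].round(2).tolist())
print(bot.get_state())
E
```

```text
top 514.5402126938756 315.02328368376754 239.36803490887982 0.038548743355654905 [[0.01, 1.0, -0.09, 379.74], [-1.0, 0.01, -0.01, -15.81], [-0.01, 0.09, 1.0, 976.32], [0.0, 0.0, 0.0, 1.0]]
scene 484.7593034521183 317.6612053060799 247.71091498285335 -0.11965730653436464 [[-0.63, -0.66, 0.4, 778.11], [0.77, -0.54, 0.34, 285.85], [-0.01, 0.52, 0.85, 803.9], [0.0, 0.0, 0.0, 1.0]]
{'time_s': 0.1, 'q': array([-1.24009044e+00,  3.59452745e-01,  1.51133678e+00, -4.27684175e-05,
        1.27253293e+00, -1.15099757e-01]), 'joint_vel': array([ 0.00016392, -0.00146841, -0.00236456, -0.00030446,  0.00151533,
        0.00031352]), 'joint_torque': array([-6.65495281e-04, -5.28654170e+01, -2.79348761e+01, -3.13730134e-04,
        5.05179443e-03,  3.07580171e-05]), 'ee_pos': array([ 258.48815252, -540.77810019,  238.52109443]), 'ee_rot': array([ 9.75258099e-01,  2.21067618e-01, -1.13374457e-04, -8.57681301e-04]), 'contact_force': array([ 0.05286929,  0.09490284, -0.21172736]), 'torque': array([0.00072711, 0.00377014, 0.01381036]), 'grip_force': 0.0, 'finger_gap': 0.9991090318583427}
```

View pics/top0.png

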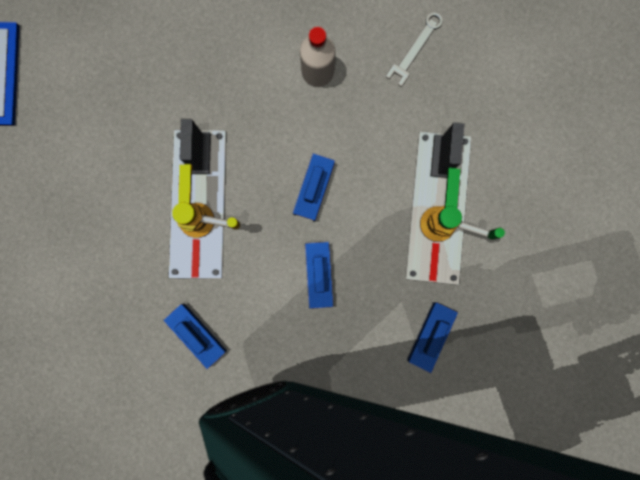

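View pics/scene0.png

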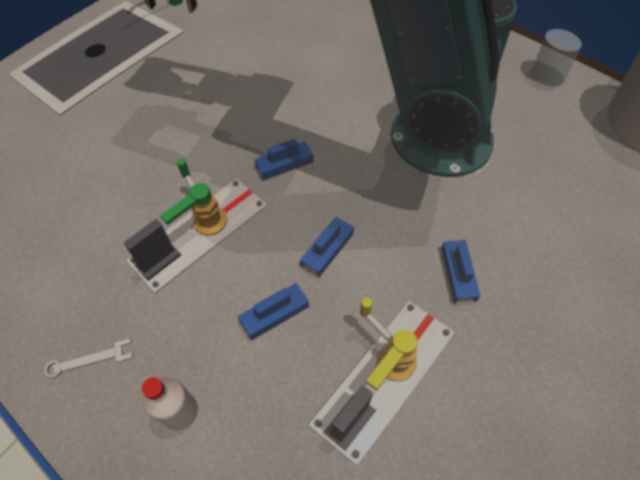

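Candidates for the key in the top view are the four blue channels at (314,187), (319,275), (195,335) and (433,337). The one at (314,187) looks farthest from the base, which lies below the image. The blue frame at (8,75) isn't a channel. The yellow valve's hub is near (190,213) and its knob is at (233,223).

```bash
cat > m.py <<'E'
from h import *
c=cam("top"); im=cv2.imread("pics/top0.png"); hsv=cv2.cvtColor(im,cv2.COLOR_BGR2HSV)
m=cv2.inRange(hsv,(105,120,50),(125,255,255))
for k in cv2.findContours(m,cv2.RETR_EXTERNAL,cv2.CHAIN_APPROX_NONE)[0]:
    if cv2.contourArea(k)<500: continue
    (u,v),s,a=cv2.minAreaRect(k); 
    P=np.array([onz(c,*p,27)[:2] for p in k[:,0]],np.float32)
    r=cv2.minAreaRect(P); b=cv2.boxPoints(r); e=max((b[1]-b[0],b[2]-b[1]),key=np.linalg.norm)
    print("blue",round(u),round(v),np.round(r[0]),np.round(r[1]),"yaw",np.degrees(np.arctan2(e[1],e[0])).round(1),"dist",np.hypot(*r[0]).round())
# yellow plate: white mask near
g=cv2.inRange(hsv[100:300,150:240],(0,0,165),(179,50,255)); cv2.imwrite("pics/g.png",g)
# bolts/corners by eye (plate top z=6)
for p in [(174,131),(226,131),(223,277),(169,277)]: print("corner",p,onz(c,*p,6).round(1))
w=im[100:300,150:260]; y=cv2.inRange(cv2.cvtColor(w,cv2.COLOR_BGR2HSV),(22,120,80),(35,255,255))
for k in cv2.findContours(y,cv2.RETR_EXTERNAL,cv2.CHAIN_APPROX_NONE)[0]:
    if cv2.contourArea(k)>20:
        (u,v),s,a=cv2.minAreaRect(k); print("yel",u+150,v+100,s,onz(c,u+150,v+100,104).round(1))
print("hub",onz(c,184,213,108).round(1),"knob",onz(c,233,222,104).round(1))
r=cv2.inRange(cv2.cvtColor(w,cv2.COLOR_BGR2HSV),(0,150,80),(6,255,255)); ys,xs=np.nonzero(r)
print("stripe",onz(c,xs.mean()+150,ys.mean()+100,6).round(1))
cv2.imwrite("pics/crop1.png",cv2.resize(im[110:300,150:350],None,fx=3,fy=3,interpolation=cv2.INTER_CUBIC))
E
python3 m.py
```

```text
blue 194 336 [287. 211.] [120.  45.] yaw 43.6 dist 356.0
blue 432 337 [ 289. -222.] [ 47. 119.] yaw -24.8 dist 365.0
blue 319 275 [399. -15.] [119.  44.] yaw 4.3 dist 400.0
blue 314 187 [563.  -4.] [ 43. 119.] yaw -17.8 dist 563.0
blue 8 73 [775. 573.] [198.  32.] yaw 2.6 dist 964.0
corner (174, 131) [673.3 266.2   6. ]
corner (226, 131) [674.3 166.3   6. ]
corner (223, 277) [393.6 165.4   6. ]
corner (169, 277) [392.8 266.7   6. ]
yel 232.0 222.0 (10.0, 10.0) [486.  134.1 104. ]
yel 182.63448333740234 197.7862091064453 (67.29544067382812, 21.49226188659668) [527.  219.5 104. ]
hub [500.2 215.3 108. ] knob [486.  132.4 104. ]
stripe [429.8 218.4   6. ]
```

View pics/crop1.png

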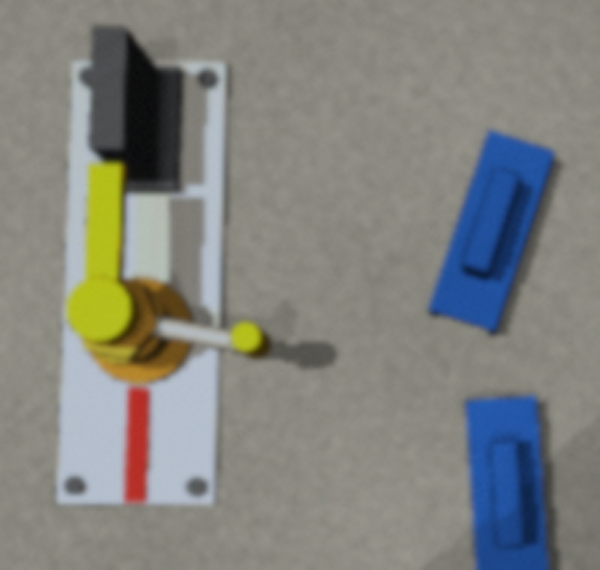

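The close crop shows the chosen key, a blue channel with a grip rib at image (314,187). At 563 mm it's the channel farthest from the base. The valve axis is at about (500,216) with yaw about 0. I'm going above the key now.

Call:
jog_arm --pt "0.02 0.036 0 -0.05 0.085" --pt "0.04 0.072 0 -0.1 0.085" --pt "0.061 0.108 0 -0.15 0.085" --pt "0.081 0.144 0 -0.2 0.085" --pt "0.102 0.18 0 -0.252 0.085"

```text
time_s: 0.6
ee_pos: [361.0, -359.6, 238.9]
ee_rot: [0.995, 0.095, -0.0, -0.0]
contact_force: [1.0, -0.8, -1.2]
finger_gap: 0.999
grip_force: 0.0
```

Call:
jog_arm --pt "0.02 0.036 0 -0.05 0.085" --pt "0.04 0.072 0 -0.1 0.085" --pt "0.061 0.108 0 -0.15 0.085" --pt "0.081 0.144 0 -0.2 0.085" --pt "0.102 0.18 0 -0.252 0.085"

```text
time_s: 1.1
ee_pos: [463.0, -179.6, 239.1]
ee_rot: [1.0, -0.03, -0.0, -0.0]
contact_force: [1.1, -0.9, 0.3]
finger_gap: 0.995
grip_force: 0.0
```

Call:
jog_arm --pt "0.025 0.045 -0.01 -0.063 0.085" --pt "0.05 0.09 -0.02 -0.126 0.085" --pt "0.075 0.135 -0.03 -0.19 0.085" --pt "0.1 0.178 -0.04 -0.252 0.085" --pt "0.1 0.178 -0.04 -0.252 0.085"

```text
time_s: 1.6
ee_pos: [564.0, 1.1, 197.8]
ee_rot: [0.988, -0.153, -0.0, -0.001]
contact_force: [-0.7, -0.5, 0.1]
finger_gap: 0.992
grip_force: 0.0
```

```bash
cat > k.py <<'E'
from h import *
s=bot.get_state(); print(s["ee_pos"].round(1),s["q"].round(2),s["contact_force"].round(1)); M=R.from_quat(s["ee_rot"]).as_matrix(); print("toolY",np.degrees(np.arctan2(M[1,1],M[0,1])).round(1))
c,im=snap("wrist","w1"); m=cv2.inRange(cv2.cvtColor(im,cv2.COLOR_BGR2HSV),(105,120,40),(125,255,255))
for k in cv2.findContours(m,cv2.RETR_EXTERNAL,cv2.CHAIN_APPROX_NONE)[0]:
    if cv2.contourArea(k)<1500: continue
    P=np.array([onz(c,*p,27)[:2] for p in k[:,0]],np.float32)
    r=cv2.minAreaRect(P); b=cv2.boxPoints(r); e=max((b[1]-b[0],b[2]-b[1]),key=np.linalg.norm)
    print(k[:,0].min(0),k[:,0].max(0),np.round(r[0],1),np.round(r[1]),"yaw",np.degrees(np.arctan2(e[1],e[0])).round(1))
E
python3 k.py
```

```text
[564.    1.1 197.8] [-0.12  0.35  1.64  0.    1.15  1.76] [-0.7 -0.5  0.1]
toolY -107.6
[347 301] [424 414] [403.2 -15.8] [134.  42.] yaw 4.2
[304 151] [354 280] [563.4  -5. ] [ 43. 118.] yaw -17.6
```

View pics/w1.png

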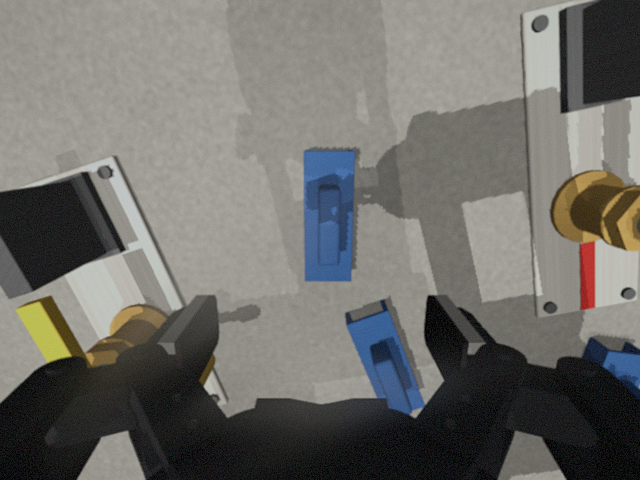

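The wrist view shows the key's rib at (330,225), in line with the fingers, and nothing near the descent path. I'm going partway down first and checking for offset.

Call:
jog_arm --pt "0 -0.002 -0.04 0 0.085" --pt "0 -0.002 -0.08 0 0.085" --pt "0 -0.002 -0.11 0 0.085" --pt "0 -0.002 -0.11 0 0.085"

```text
time_s: 2.05
ee_pos: [558.5, -6.1, 85.7]
ee_rot: [0.988, -0.155, -0.004, 0.0]
contact_force: [-1.2, 0.2, 0.8]
finger_gap: 0.993
grip_force: 0.0
```

Call:
jog_arm --pt "0 0 0 0 0.085" --pt "0 0 0 0 0.085"

```text
time_s: 2.25
ee_pos: [564.0, -6.1, 91.1]
ee_rot: [0.988, -0.155, 0.001, -0.0]
contact_force: [0.2, -0.3, 0.6]
finger_gap: 0.996
grip_force: 0.0
```

Call:
jog_arm --pt "0 0 -0.02 0 0.085" --pt "0 0 -0.04 0 0.085" --pt "0 0 -0.046 0 0.085" --pt "0 0 -0.046 0 0.085" --pt "0 0 -0.046 0 0.0"

```text
time_s: 2.75
ee_pos: [563.7, -5.5, 44.6]
ee_rot: [0.988, -0.154, 0.001, -0.0]
contact_force: [0.2, -0.1, -0.8]
finger_gap: 0.854
grip_force: 0.0
```

Call:
jog_arm --pt "0 0 0 0 0" --pt "0 0 0 0 0" --pt "0 0 0 0 0" --pt "0 0 0 0 0" --pt "0 0 0 0 0"

```text
time_s: 3.25
ee_pos: [563.0, -5.3, 43.7]
ee_rot: [0.988, -0.154, 0.0, -0.0]
contact_force: [-0.8, 1.1, 5.1]
finger_gap: 0.207
grip_force: 59.0
```

The key is gripped. Next I lift it, turn it to yaw 0 and approach the valve.

Call:
jog_arm --pt "0 0 0.03 0 0" --pt "0 0 0.07 0 0" --pt "0 0 0.11 0 0" --pt "0 0 0.15 0.1 0" --pt "0 0.03 0.16 0.2 0"

```text
time_s: 3.75
ee_pos: [565.7, 22.2, 207.7]
ee_rot: [0.999, -0.054, 0.004, 0.001]
contact_force: [1.4, 0.7, -2.2]
finger_gap: 0.193
grip_force: 59.4
```

Call:
jog_arm --pt "0 0.04 0 0.1 0" --pt "0 0.075 0 0.107 0" --pt "0 0.09 0 0.107 0" --pt "0 0.09 0 0.107 0" --pt "0 0.09 0 0.107 0"

```text
time_s: 4.25
ee_pos: [562.3, 114.1, 202.8]
ee_rot: [1.0, -0.001, -0.001, 0.0]
contact_force: [0.9, -0.6, -1.7]
finger_gap: 0.198
grip_force: 59.2
```

```bash
cat > v.py <<'E'
from h import *
import sys
s=bot.get_state(); print(s["ee_pos"].round(1),s["finger_gap"].round(3)); M=R.from_quat(s["ee_rot"]).as_matrix(); print("toolY",np.degrees(np.arctan2(M[1,1],M[0,1])).round(1))
c,im=snap("wrist",sys.argv[1]); np.savez(sys.argv[1],**c)
E
python3 v.py w2
```

```text
Traceback (most recent call last):
  File "v.py", line 3, in <module>
    s=bot.get_state(); print(s["ee_pos"].round(1),s["finger_gap"].round(3)); M=R.from_quat(s["ee_rot"]).as_matrix(); print("toolY",np.degrees(np.arctan2(M[1,1],M[0,1])).round(1))
                                                  ^^^^^^^^^^^^^^^^^^^^^
AttributeError: 'float' object has no attribute 'round'
```

```bash
sed -i 's/s\["finger_gap"\].round(3)/s["finger_gap"]/' v.py; python3 v.py w2
```

```text
[562.3 114.1 202.8] 0.19803619307601295
toolY -90.1
```

View pics/w2.png

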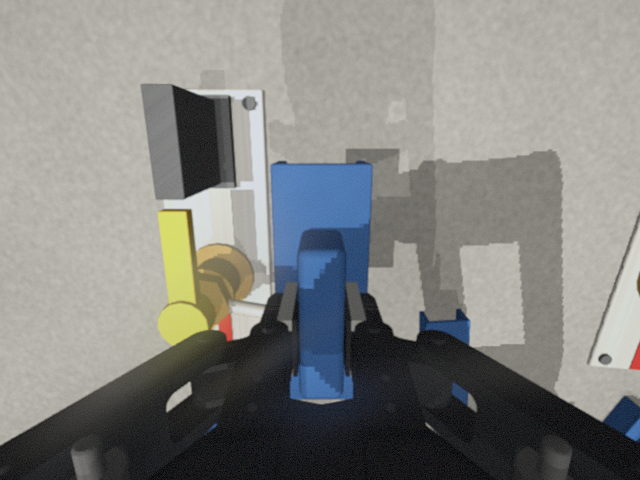

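The held key fills the middle of the wrist view, with its far roof edge at row 163. The rail top runs from (158,86) to (171,197), the arm tip edge spans (160,210) to (190,210), and the hub is at (186,322).

Run:
```python
from h import *
c=np.load("w2.npz"); 
for n,p in dict(railfarL=(142,85),railfarR=(174,87),railnearR=(186,197),railnearL=(156,197),tipL=(160,210),tipR=(190,209)).items(): print(n,onz(c,*p,104).round(1))
im=cv2.imread("pics/w2.png"); y=cv2.inRange(cv2.cvtColor(im,cv2.COLOR_BGR2HSV),(22,120,80),(35,255,255)); 
for r in (220,240,260,280): 
    x=np.nonzero(y[r,:260])[0]; print(r,x.min(),x.max(),onz(c,x.min(),r,104).round(1),onz(c,x.max(),r,104).round(1))
x=np.nonzero(y[322,:260])[0]; print("hub",onz(c,(x.min()+x.max())/2,322,108).round(1))
b=cv2.inRange(im,(100,0,0),(255,130,90)); 
# key roof (z of key origin = tcp-43+... => roof z = 203-43.5+27=186.5)
for n,p in dict(L=(272,164),R=(372,164)).items(): print("key far",n,onz(c,*p,186).round(1))
c=cam("top")
print("top view: tipL/R",onz(c,179.5,165,104).round(1),onz(c,191,165,104).round(1),"railfar",onz(c,181,119.5,104).round(1),onz(c,192.5,120,104).round(1))
```

```text
railfarL [663.8 224.2 104. ]
railfarR [662.7 204.8 104. ]
railnearR [594.8 204.8 104. ]
railnearL [594.8 224.8 104. ]
tipL [586.  223.3 104. ]
tipR [586.7 203.  104. ]
220 159 190 [579.1 224.8 104. ] [579.1 203.8 104. ]
240 162 192 [564.9 224.6 104. ] [564.9 203.9 104. ]
260 165 191 [550.3 224.3 104. ] [550.3 206.1 104. ]
280 168 193 [535.2 224.  104. ] [535.1 206.2 104. ]
hub [503.9 210.8 108. ]
key far L [621.8 135.4 186. ]
key far R [621.8  93.1 186. ]
top view: tipL/R [584.  226.5 104. ] [584.2 206.8 104. ] railfar [664.1 226.2 104. ] [663.4 206.3 104. ]
```

Call:
jog_arm --pt "0.015 0.03 0 0 0" --pt "0.03 0.06 0 0 0" --pt "0.045 0.085 0 0 0" --pt "0.0535 0.101 0 0 0" --pt "0.0535 0.101 0 0 0"

```text
time_s: 4.8
ee_pos: [617.7, 216.1, 202.9]
ee_rot: [1.0, -0.002, 0.0, -0.0]
contact_force: [-0.4, -0.6, -1.9]
finger_gap: 0.199
grip_force: 59.3
```

Call:
jog_arm --pt "0 0 -0.015 0 0" --pt "0 0 -0.03 0 0" --pt "0 0 -0.04 0 0" --pt "0 0 -0.045 0 0" --pt "0 0 -0.045 0 0"

```text
time_s: 5.3
ee_pos: [615.4, 214.9, 157.2]
ee_rot: [1.0, -0.002, -0.001, 0.0]
contact_force: [-0.2, -0.4, -2.1]
finger_gap: 0.202
grip_force: 59.4
```

```bash
python3 v.py w3
python3 - <<'E'
from h import *
_,_=snap("scene","s3"); c,im=snap("top","t3")
a=cv2.resize(im[90:310,130:330],(600,600*220//200))[:600]
cv2.imwrite("pics/t3c.png",a[:500])
w=cv2.imread("pics/w3.png"); cv2.imwrite("pics/c3.png",np.hstack([cv2.resize(w,(400,300)),cv2.resize(cv2.imread("pics/s3.png")[250:475,250:550],(400,300))]))
E
```

```text
[615.4 214.9 157.2] 0.20153908397854028
toolY -90.2
```

View pics/c3.png

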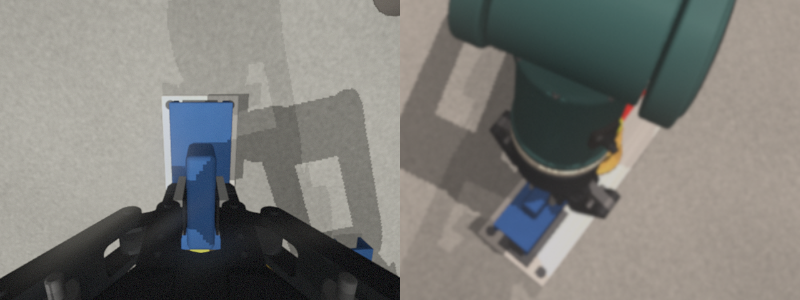

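The key sits centred on the plate outline, straight above the rail, in the left view. I'm lowering it while watching the force.

Call:
jog_arm --pt "0 0 -0.01 0 0" --pt "0 0 -0.02 0 0" --pt "0 0 -0.025 0 0" --pt "0 0 -0.025 0 0"

```text
time_s: 5.85
ee_pos: [615.1, 215.5, 131.7]
ee_rot: [1.0, -0.002, -0.001, 0.0]
contact_force: [-0.0, -0.1, -1.9]
finger_gap: 0.2
grip_force: 59.4
```

Call:
jog_arm --pt "0 0 -0.003 0 0" --pt "0 0 -0.006 0 0" --pt "0 0 -0.007 0 0" --pt "0 0 -0.007 0 0"

```text
time_s: 6.25
ee_pos: [616.1, 215.7, 126.2]
ee_rot: [1.0, -0.002, -0.0, -0.0]
contact_force: [-0.3, 0.4, -2.4]
finger_gap: 0.2
grip_force: 59.4
```

Call:
jog_arm --pt "0 0 -0.001 0 0" --pt "0 0 -0.002 0 0" --pt "0 0 -0.002 0 0"

```text
time_s: 6.55
ee_pos: [616.4, 215.8, 125.7]
ee_rot: [1.0, -0.002, 0.0, -0.0]
contact_force: [-3.2, -0.1, 6.9]
finger_gap: 0.197
grip_force: 60.6
```

The force shows contact, so I'm releasing and going up.

Call:
jog_arm --pt "0 0 0.001 0 0.06" --pt "0 0 0.001 0 0.06" --pt "0 0 0.001 0 0.06" --pt "0 0 0.001 0 0.06" --pt "0 0 0.001 0 0.06"

```text
time_s: 7.05
ee_pos: [616.2, 215.6, 125.1]
ee_rot: [1.0, -0.002, -0.0, -0.0]
contact_force: [-0.2, 1.1, -0.5]
finger_gap: 0.701
grip_force: 0.0
```

Call:
jog_arm --pt "0 0 0.02 0 0.06" --pt "0 0 0.05 0 0.06" --pt "-0.01 0 0.09 0 0.06" --pt "-0.04 -0.01 0.12 0 0.06" --pt "-0.08 -0.03 0.13 0 0.06"

```text
time_s: 7.55
ee_pos: [539.0, 186.7, 258.9]
ee_rot: [1.0, -0.001, 0.004, -0.001]
contact_force: [-0.4, -1.0, 0.7]
finger_gap: 0.698
grip_force: 0.0
```

Call:
jog_arm --pt "-0.04 -0.04 0 0 0.03" --pt "-0.07 -0.08 0 0 0" --pt "-0.07 -0.12 0 0 0" --pt "-0.07 -0.14 0 0 0" --pt "-0.07 -0.14 0 0 0"

```text
time_s: 8.05
ee_pos: [466.0, 43.5, 255.6]
ee_rot: [1.0, -0.003, 0.0, 0.0]
contact_force: [-0.7, 0.1, -0.7]
finger_gap: -0.003
grip_force: 0.0
```

```bash
python3 v.py w4
python3 - <<'E'
from h import *
c,im=snap("top","t4"); snap("scene","s4")
w=cv2.imread("pics/w4.png"); s=cv2.imread("pics/s4.png")
cv2.imwrite("pics/c4.png",np.vstack([np.hstack([cv2.resize(im[90:300,130:410],(400,300)),cv2.resize(s[250:475,250:550],(400,300))]),np.hstack([cv2.resize(w,(400,300)),np.zeros((300,400,3),np.uint8)])]))
E
```

```text
[466.   43.5 255.6] -0.003230689599181419
toolY -90.4
```

View pics/c4.png

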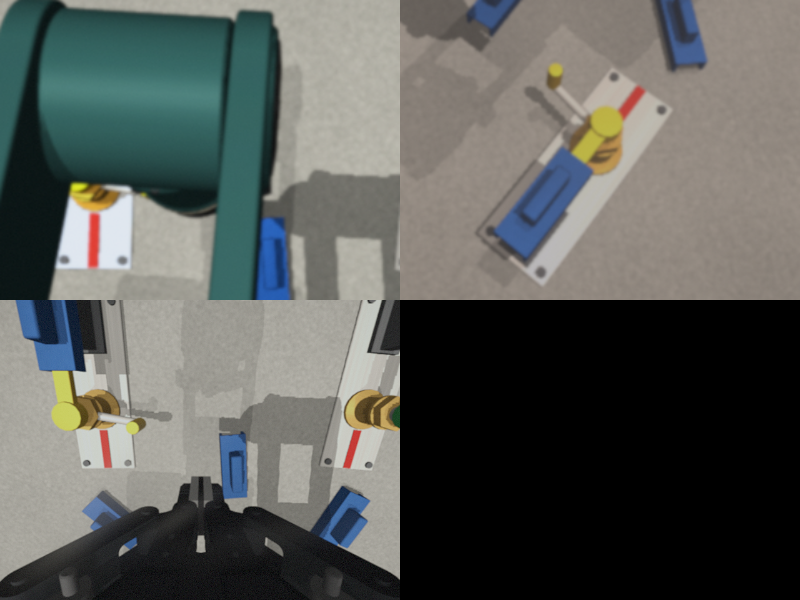

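The key sits over arm and rail, and the arm is still in line. The yellow knob is at about (211,203) in the full wrist image. I'm measuring the key and knob next.

Run:
```python
from h import *
c=np.load("w4.npz"); im=cv2.imread("pics/w4.png"); h=cv2.cvtColor(im,cv2.COLOR_BGR2HSV)
y=cv2.inRange(h,(22,120,90),(35,255,255))
for k in cv2.findContours(y,cv2.RETR_EXTERNAL,cv2.CHAIN_APPROX_NONE)[0]:
    if cv2.contourArea(k)>40: (u,v),r=cv2.minEnclosingCircle(k); print("wrist yel",round(u),round(v),round(r,1),onz(c,u,v,106).round(1))
c=cam("scene"); im=cv2.imread("pics/s4.png"); h=cv2.cvtColor(im,cv2.COLOR_BGR2HSV)
y=cv2.inRange(h,(22,120,170),(35,255,255))
for k in cv2.findContours(y,cv2.RETR_EXTERNAL,cv2.CHAIN_APPROX_NONE)[0]:
    if cv2.contourArea(k)>20: (u,v),r=cv2.minEnclosingCircle(k); print("scene yel",round(u),round(v),round(r,1),onz(c,u,v,108).round(1))
b=cv2.inRange(h,(105,120,40),(125,255,255))
for k in cv2.findContours(b,cv2.RETR_EXTERNAL,cv2.CHAIN_APPROX_NONE)[0]:
    if cv2.contourArea(k)>1000:
        P=np.array([onz(c,*p,109)[:2] for p in k[:,0]],np.float32); r=cv2.minAreaRect(P); print("key",np.round(cv2.boundingRect(k)),np.round(r[0],1),np.round(r[1]),r[2])
V=np.array([500.5,215.3]); 
s=bot.get_state(); print(s["ee_pos"],s["q"].round(2))
```

```text
wrist yel 217 201 15.5 [487.7 128.6 106. ]
wrist yel 561 182 8.0 [ 501.6 -149.5  106. ]
wrist yel 562 165 16.6 [ 515.1 -147.9  106. ]
wrist yel 114 159 55.2 [521.5 206.6 106. ]
scene yel 391 359 11.9 [536.4 216.3 108. ]
scene yel 404 342 11.9 [501.1 217.1 108. ]
scene yel 366 302 4.7 [483.6 132.5 108. ]
key [321 362  72  81] [616.6 216.5] [ 42. 118.] 89.73705291748047
key [ 0  0 96 59] [  419.1 -1042.3] [261. 325.] 29.016389846801758
[466.40096997  46.24320122 255.30942826] [-0.05  0.15  1.76  0.    1.23  1.52]
```

Scene and wrist agree: the key is at (616.6,216.5), the knob at about (485.5,132), and the lever at about -100°. I'll cage the knob loosely between the fingers, with the closing line along the tangent, and follow the arc.

Call:
jog_arm --pt "0.004 0.02 -0.01 0.14 0.036" --pt "0.008 0.04 -0.02 0.28 0.036" --pt "0.012 0.06 -0.03 0.42 0.036" --pt "0.016 0.075 -0.04 0.56 0.036" --pt "0.019 0.086 -0.05 0.7 0.036"

```text
time_s: 8.7
ee_pos: [485.3, 134.3, 204.7]
ee_rot: [0.939, 0.345, 0.0, -0.0]
contact_force: [0.4, 0.2, -1.4]
finger_gap: 0.42
grip_force: 0.0
```

Call:
jog_arm --pt "0 0 -0.01 0.14 0.036" --pt "0 0 -0.02 0.28 0.036" --pt "0 0 -0.03 0.42 0.036" --pt "0 0 -0.04 0.56 0.036" --pt "0 0 -0.055 0.7 0.036"

```text
time_s: 9.2
ee_pos: [485.7, 133.4, 150.1]
ee_rot: [0.763, 0.646, 0.001, 0.0]
contact_force: [0.4, 0.2, -0.6]
finger_gap: 0.422
grip_force: 0.0
```

```bash
python3 v.py w5
python3 - <<'E'
from h import *
snap("scene","s5")
s=cv2.imread("pics/s5.png"); w=cv2.imread("pics/w5.png")
cv2.imwrite("pics/c5.png",np.hstack([cv2.resize(w,(400,300)),cv2.resize(s[220:430,290:570],(400,300))]))
E
```

```text
[485.7 133.4 150.1] 0.4220373464982128
toolY -9.5
```

View pics/c5.png

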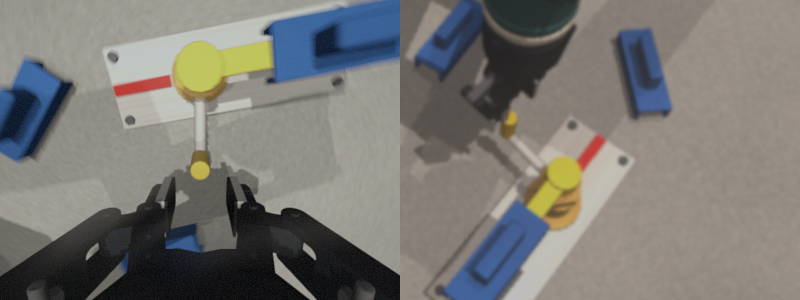

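The knob is at (320,272) in the wrist image, centred between the fingers. I'm computing its position before going down.

Run:
```python
from h import *
c=np.load("w5.npz"); print(onz(c,320,272,108).round(1))
V=np.array([500.5,216])
s=0
for i,a in enumerate(np.radians(np.arange(-100,-191,-7.5))):
    p=V+85*np.array([np.cos(a),np.sin(a)]); q=V+85*np.array([np.cos(np.radians(-100)),np.sin(np.radians(-100))]); print(i,(p-q).round(1),round(-.1309*i,3))
```

```text
[485.5 134.9 108. ]
0 [0. 0.] -0.0
1 [-10.8   2.6] -0.131
2 [-21.2   6.7] -0.262
3 [-30.9  12. ] -0.393
4 [-39.9  18.6] -0.524
5 [-47.9  26.3] -0.654
6 [-54.9  35. ] -0.785
7 [-60.6  44.5] -0.916
8 [-65.1  54.6] -1.047
9 [-68.2  65.3] -1.178
10 [-69.9  76.3] -1.309
11 [-70.2  87.4] -1.44
12 [-68.9  98.5] -1.571
```

Call:
jog_arm --pt "0 0 -0.02 0 0.036" --pt "0 0 -0.04 0 0.036" --pt "0 0 -0.06 0 0.036" --pt "0 0 -0.064 0 0.036" --pt "0 0 -0.064 0 0.036"

```text
time_s: 9.8
ee_pos: [484.9, 132.2, 86.1]
ee_rot: [0.766, 0.642, -0.001, -0.0]
contact_force: [-0.2, 0.1, 0.2]
finger_gap: 0.423
grip_force: 0.0
```

Call:
jog_arm --pt "-0.0055 0.001 0 -0.065 0.036" --pt "-0.0108 0.0026 0 -0.131 0.036" --pt "-0.016 0.0045 0 -0.196 0.036" --pt "-0.0212 0.0067 0 -0.262 0.036" --pt "-0.0309 0.012 0 -0.393 0.036"

```text
time_s: 10.3
ee_pos: [456.9, 143.9, 87.9]
ee_rot: [0.878, 0.479, 0.002, 0.001]
contact_force: [3.5, -0.9, -2.6]
finger_gap: 0.424
grip_force: 2.2
```

Call:
jog_arm --pt "-0.0046 0.0032 0 -0.065 0.036" --pt "-0.009 0.0066 0 -0.131 0.036" --pt "-0.013 0.0103 0 -0.196 0.036" --pt "-0.017 0.0143 0 -0.261 0.036" --pt "-0.024 0.023 0 -0.392 0.036"

```text
time_s: 10.8
ee_pos: [432.3, 166.3, 87.9]
ee_rot: [0.954, 0.299, 0.002, 0.001]
contact_force: [1.9, -4.4, 0.5]
finger_gap: 0.423
grip_force: 2.4
```

Call:
jog_arm --pt "-0.003 0.0047 0 -0.065 0.036" --pt "-0.0057 0.0095 0 -0.131 0.036" --pt "-0.0081 0.0145 0 -0.196 0.036" --pt "-0.0102 0.0196 0 -0.262 0.036" --pt "-0.0133 0.0303 0 -0.393 0.036"

```text
time_s: 11.3
ee_pos: [418.0, 196.6, 87.8]
ee_rot: [0.994, 0.107, 0.001, 0.001]
contact_force: [1.2, -3.3, 2.4]
finger_gap: 0.417
grip_force: 2.3
```

Call:
jog_arm --pt "-0.001 0.0055 0 -0.065 0.036" --pt "-0.0017 0.011 0 -0.131 0.036" --pt "-0.002 0.017 0 -0.2 0.036" --pt "-0.002 0.02 0 -0.235 0.036" --pt "-0.002 0.02 0 -0.235 0.036"

```text
time_s: 11.8
ee_pos: [415.5, 217.3, 87.5]
ee_rot: [1.0, -0.008, 0.001, -0.0]
contact_force: [-0.4, -2.9, 1.2]
finger_gap: 0.425
grip_force: 1.2
```

```bash
python3 v.py w6
python3 - <<'E'
from h import *
snap("scene","s6")
s=cv2.imread("pics/s6.png"); w=cv2.imread("pics/w6.png")
cv2.imwrite("pics/c6.png",np.hstack([cv2.resize(w,(400,300)),cv2.resize(s[250:475,270:570],(400,300))]))
E
```

```text
[415.5 217.3  87.5] 0.42452910478252776
toolY -91.0
```

View pics/c6.png

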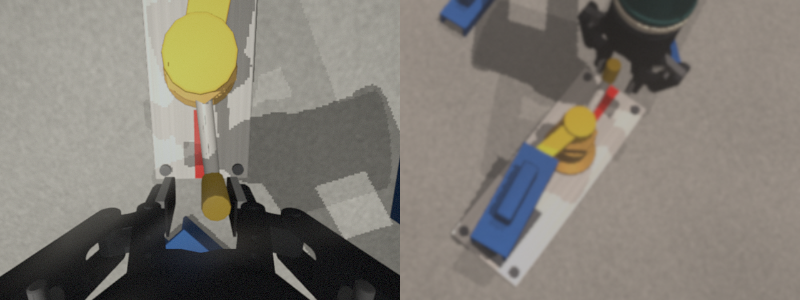

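The lever is nearly on the stripe. The knob trails against the -y finger by about 9 mm, and the key still sits on the arm and rail. I'll push 9 mm more, ease back and leave upward.

Call:
jog_arm --pt "0 0.003 0 0 0.036" --pt "0 0.006 0 0 0.036" --pt "0 0.009 0 0 0.036" --pt "0 0.009 0 0 0.036" --pt "0 0.003 0 0 0.036"

```text
time_s: 12.4
ee_pos: [415.6, 220.9, 86.2]
ee_rot: [1.0, -0.008, 0.001, -0.001]
contact_force: [-0.2, -0.4, 0.2]
finger_gap: 0.422
grip_force: 0.0
```

Call:
jog_arm --pt "0 -0.002 0 0 0.036" --pt "0 -0.002 0.02 0 0.036" --pt "0 -0.002 0.06 0 0.036" --pt "0 -0.002 0.1 0 0.036" --pt "-0.02 -0.002 0.14 0 0.036"

```text
time_s: 12.9
ee_pos: [397.5, 218.4, 228.2]
ee_rot: [1.0, -0.009, 0.002, -0.001]
contact_force: [0.6, 0.5, 0.8]
finger_gap: 0.42
grip_force: 0.0
```

Call:
jog_arm --pt "0 -0.04 0.02 0 0.036" --pt "0 -0.08 0.03 0 0.036" --pt "0 -0.12 0.03 0 0.036" --pt "0 -0.16 0.03 0 0.036" --pt "0 -0.16 0.03 0 0.036"

```text
time_s: 13.4
ee_pos: [395.4, 54.3, 256.6]
ee_rot: [1.0, -0.011, 0.001, 0.001]
contact_force: [0.2, 0.9, 0.3]
finger_gap: 0.417
grip_force: 0.0
```

```bash
python3 v.py w7
python3 - <<'E'
from h import *
c,s=snap("scene","s7"); h=cv2.cvtColor(s,cv2.COLOR_BGR2HSV)
y=cv2.inRange(h,(22,120,150),(35,255,255))
for k in cv2.findContours(y,cv2.RETR_EXTERNAL,cv2.CHAIN_APPROX_NONE)[0]:
    if cv2.contourArea(k)>15: (u,v),r=cv2.minEnclosingCircle(k); print("scene yel",round(u),round(v),round(r,1),onz(c,u,v,108).round(1))
b=cv2.inRange(h,(105,120,40),(125,255,255))
for k in cv2.findContours(b,cv2.RETR_EXTERNAL,cv2.CHAIN_APPROX_NONE)[0]:
    if cv2.contourArea(k)>1000:
        P=np.array([onz(c,*p,109)[:2] for p in k[:,0]],np.float32); r=cv2.minAreaRect(P); print("key",cv2.boundingRect(k),np.round(r[0],1),np.round(r[1]),r[2])
w=cv2.imread("pics/w7.png")
cv2.imwrite("pics/c7.png",np.hstack([cv2.resize(w,(400,300)),cv2.resize(s[250:475,270:570],(400,300))]))
E
```

```text
[395.4  54.3 256.6] 0.4167272686239564
toolY -91.2
scene yel 394 348 23.8 [519.1 211.2 108. ]
scene yel 435 301 5.0 [415.1 216.8 108. ]
scene yel 216 230 4.3 [ 538.1 -152.   108. ]
key (324, 359, 63, 84) [616.1 212.7] [118.  42.] 9.015619277954102
key (0, 0, 96, 59) [  419.1 -1042.3] [261. 325.] 29.016389846801758
```

View pics/c7.png

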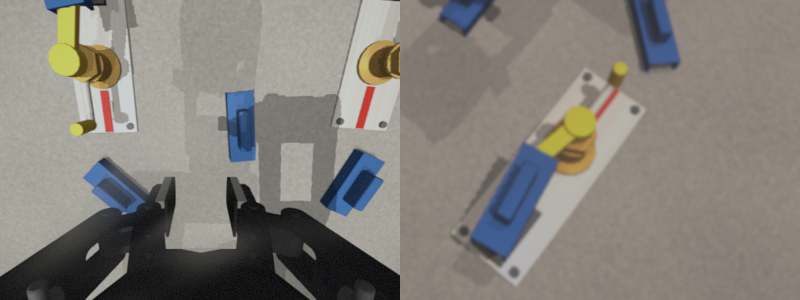

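The lever is over the stripe, with the knob at (415,217) on the valve line y≈216. The key is within about 4 mm of its place, and the robot is clear.

```bash
python3 -c "
from plant import bot
print(bot.sign_off())"
```

```text
the job is handed in; nothing more can be done
None
```

I set the key over the yellow valve's arm and rail and swung the lever onto the red stripe, leaving the green lever alone, then handed the job in at about 13.5 s; sign-off returned no verdict, but by camera the knob is about 1 mm off the stripe's line and the key about 4 mm from its place.

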